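# Turn a magnetic stirrer up four clicks and start it

### The arm

A 6-joint arm with a two-finger parallel gripper is mounted at the origin on a cart in front of the work surface, level with it; the furniture and walls round the work are solid. World frame = base frame: x ahead of the robot, y to its left, z up, the work surface at z = 0. Lengths are in m, angles in rad, forces in N, time in s.
With the tool pointing down it reaches from about 0.375 to 0.9 m from the base axis. Payload 3.1 kg.
Tool frame: the origin (TCP) lies midway between the tips of the shut fingers; the grasp point (between the pads) lies 19 mm behind it (manip.hold_point_z is the distance from the TCP to the grasp point, in m); x points along the fingers, y is the direction in which the jaws open and shut, and the axes are right-handed (so a half turn about x gives the same grasp; the last joint's range is limited). The gripper opens to 85 mm and grips with 20 to 120 N. Pads are 22 mm wide; open, the fingers measure 114 mm over their backs; the gripper's body (76 mm by 85 mm) begins 54 mm behind the grasp point. The pads swing forward as they close: fully open they stand 13 mm farther back than shut.
Start: joints at [-1.341, 0.527, 1.433, -0, 1.181, -0.178], TCP at [0.248, -0.573, 0.192] pointing down, gripper open.
Joint ranges: [-3.08, 3.08], [-0.75, 2.2], [0.22, 2.44], [-1.43, 4.57], [0, 2.65], [-2.85, 2.85]. Speed limits (rad/s): [2.79, 2.79, 3.14, 3.14, 3.14, 3.14].

### API

Orientations are given as a unit quaternion [x, y, z, w].
In Python, from station import manip, snapshot gives the robot as it stands.
- The arm moves only by the shell command python3 -m crank 'ROWS' [FORCE]. ROWS is JSON, a list of rows, each a list of 5 numbers: the finger opening in m, from 0 to 0.0854, then the shift along the tool's x, y, z in m, then the turn about the tool's x in rad. In form: [[grip, tx, ty, tz, yaw], ...]. A call has 1 to 5 rows; each row shifts and turns the commanded pose from where the row before left it, along the tool's axes as they then stand; what a row does not reach is not made up. A row lasts 1/10 s, in which the tool goes at most 50 mm and 8.59 degrees, less where a joint would pass 70% of its speed; a pose out of reach is approached as far as the arm can. A call is refused whole if a number of a shift passes 0.05 or a number of a turn 0.15, either way. A call with a gripper value outside its range is refused whole. The fingers move at their own pace and stop on an object; FORCE is the grip in N (left out, the last holds). Time passes only in rows, so rows that do not move let the fingers close. It gives the time, the measured TCP pose, the force and the opening at its end, in the units of the state.
- manip.sense(): the state, without advancing time (a new reading comes with each control period).
- snapshot(name): name is "side" or "top" or "wrist"; returns a dict with "image" (400x640x3 uint8, blue, green, red), "range_z" (400x640 float32, m along the optical axis (not along the pixel's ray), 0 where there is no reading), "vertical_fov" (degrees; the focal length in pixels is half the picture's height over the tangent of half this angle, whatever the lens; pixels are square), "cx", "cy" (the principal point, pixels), "extrinsics" (4x4, takes a point from world to camera coordinates); the wrist camera has in their place "T_tool_cam" (4x4, takes a point from camera to tool coordinates, whose origin is the TCP and whose axes are the tool frame's). Camera axes: x right, y up, looking along -z (the intrinsics and any distortion apply to the point x, -y, -z); pixel columns grow to the right and rows downward; lengths in m; the calibration is good to about 2 mm. A picture is of the moment at which its call begins: read the wrist's pose just before it.
- manip.sign_off(): hands the job in, once; it reports no verdict.
The state is a dict: "t": time; "q": joint angles; "qd": joint speeds; "tau": joint torques, N m; "tcp_pos": TCP position; "tool_rot": TCP orientation; "force": force on the tool from outside, world axes, zero at the start; "ft_torque": the same for the moment, N m; "finger_gap": opening from 0.0 (shut) to 1.0 (fully open).
Only numpy, scipy, OpenCV 4.12 (cv2) and the standard library are available. Lean on these libraries where they do the work, as an engineer would, in place of code of your own. Each camera call takes 0.05 s, during which the arm holds its last target.

### The job

Get the wine sample on the magnetic stirrer degassing: with a closed fingertip against the side of the black pointer knob, push the click-stop speed dial round clockwise by exactly four clicks from where it stands, and only then press the green start button right down and let it come up again. Push lightly and never pinch the knob; leave the flask standing on the plate and everything round the stirrer untouched.

Things in the scene. Friction and masses are not known exactly. Their poses are not given: they have to be found in the camera images.
- stirrer: Magnetic stirrer, white, 270 deep x 180 wide, fixed. Origin: centre of its underside, on the bench; x from the control panel (front) to the round plate (rear), y to its left, z up. The level grey control panel, 51 above the bench, carries the dial on its left half and the button on its right. Aluminium plate: 136 diameter, top 72 above the bench, centre 145 behind the dial axis.
- dial_axis (a point): Point on the upright dial axis, at the top of the dial's flat round silver skirt (68 diameter, 57 above the bench). On the skirt stands the pointer knob: a black bar through the axis, 58 long (30 to the pointer end, 28 to the other end), 12 wide, 19 high above the skirt. Nothing else rises above the panel within 55 of the axis.
- pointer_knob: The black bar on the dial, turning with it. Origin on the dial axis at the foot of the bar; x along the bar to the pointer end (white line on top), y to the bar's side, z up. Push it on its side, at either end, with a fingertip; do not pinch it: more than 15 N on it spoils the run.
- pointer_tip (a point): Outer end of the pointer end of the bar, 30 from the dial axis, 15 above the skirt. Four clicks carry it 44.6 in a straight line from where it started (three clicks 35, five 52).
- dial (a joint): Dial angle, rad, growing clockwise from above. 11 click stops 24 degrees (0.419 rad) apart, from 0 (pointer 120 degrees counterclockwise of the stirrer's x axis) to 4.189. Starts in one of the lowest four. A sprung ball holds each stop: 3 to 5 N at 20 from the axis leaves it; past half-way (0.21 rad) the dial snaps forward into the next stop by itself and stays there.
- start_button (a joint): Travel of the green start button, m: 0 up, 0.005 fully down (4 N; springs up when let go). Beyond 0.004 it counts as pressed; beyond 0.0025 while the dial is not four clicks up from its start spoils the run.
- start_button_top (a point): Centre of the top face of the green button (24 diameter), button up (71 above the bench), on the right half of the control panel, 93 to the right of the dial axis.
- sample_flask: Conical glass flask with dark wine, 68 diameter at the foot, 105 high, loose, standing on the middle of the stirrer plate (top of flask 177 above the bench). Origin: centre of its foot. Not to be moved, tipped or lifted.
- timer: White lab timer, 64 wide, 24 thick, 52 high, standing loose to the left of the stirrer. Origin: centre of its foot. Not to be disturbed.
- pipette: White micropipette, 296 long, 33 thick, lying loose on the bench at the front left. Origin near the middle of its length, on the bench. Not to be disturbed.
- wine_a: Clear wine bottle with red wine, 69 diameter, 287 high, standing loose behind the stirrer on the left. Origin: centre of its foot. Not to be disturbed.
- small_beaker: Empty low glass beaker, 51 diameter, 52 high, loose, to the left of the stirrer. Origin: centre of its foot. Not to be disturbed.
- beaker_9: Empty glass beaker, 86 diameter, 98 high, loose, to the right of the stirrer. Origin: centre of its foot. Not to be disturbed.
- rinse_bottle: White plastic bottle, 68 diameter, 154 high, loose, at the right behind the beakers. Origin: centre of its foot. Not to be disturbed.

How it is judged:
On the way, in this order (a step that is already met when the one before it is completed fails the run):
1. the dial rests four clicks clockwise of where it started (distance of pointer_tip from where it was at the start of the episode between 0.0423 and 0.0467 m and velocity of joint dial between -0.1 and 0.1 rad/s), for 0.2 s.
2. the start button is pressed right down (value of joint start_button above 0.004 m), for 0.05 s.
At the end, for the whole second after the job is handed in: The dial rests in the stop exactly four clicks clockwise of its starting stop (within a quarter of a click), the start button has been pressed after that and is up again, and the flask stands upright and still on the plate (distance of pointer_tip from where it was at the start of the episode between 0.0423 and 0.0467 m and value of joint start_button below 0.001 m and angle between sample_flask's own z axis and vertical below 0.05 rad and height (world z) of sample_flask between 0.069 and 0.076 m and linear speed of sample_flask below 0.01 m/s); the robot touches nothing.
It fails at once if the start button is pressed while the dial is not four clicks up (value of joint start_button above 0.0025 m and not (distance of pointer_tip from where it was at the start of the episode between 0.0423 and 0.0467 m)).
It fails at once if the knob is pinched or shoved with more than 15 N (contact force between the fingers and pointer_knob above 15 N).
It fails at once if the flask is shifted more than 10 mm, lifted or tipped (distance of sample_flask from where it was at the start of the episode above 0.01 m or angle between sample_flask's own z axis and vertical above 0.15 rad).
It fails at once if something standing or lying round the stirrer is moved more than 15 mm (distance of any of timer, pipette, wine_a, small_beaker, beaker_9, rinse_bottle from where it was at the start of the episode above 0.015 m).
It also fails if it takes over 67 s, if anything falls off the work surface, if the arm or the gripper's body presses on something with over 40 N, if the wrist force passes 120 N, or if a joint passes its speed limit or range.

## Working session

There is one attempt and no reset: what is moved stays moved. The work goes in short steps, Python scripts to look and compute and a shell command to move; the robot and the scene stay as the last step left them, time stands still between calls to the robot, and variables do not carry over. Pictures are saved under pics/ and viewed, and the job is handed in when it is done.

```bash
mkdir -p pics; ls; cat > h.py <<'E'
import numpy as np, cv2
from station import manip, snapshot
def f(s): return 200/np.tan(np.radians(s["vertical_fov"])/2)
E
python3 - <<'E'
from h import *
print(manip.sense())
for n in ("top","side"):
    s=snapshot(n); cv2.imwrite(f"pics/{n}0.png",s["image"]); np.save(n,s,allow_pickle=True)
    print({k:v for k,v in s.items() if k not in("image","range_z")})
E
```

```text
pics
{'t': 0.0, 'q': array([-1.34046656e+00,  5.28438121e-01,  1.43388751e+00, -2.95801444e-05,
        1.18136820e+00, -1.78511945e-01]), 'qd': array([ 0.00040284,  0.00051737, -0.00016371,  0.00179973, -0.00064443,
        0.00090939]), 'tau': array([ 1.48881241e-03, -4.42339182e+01, -1.78023863e+01, -9.42168481e-05,
        8.39155196e-03, -7.55531147e-06]), 'tcp_pos': array([ 0.24829742, -0.57271207,  0.19135562]), 'tool_rot': array([-0.69235381, -0.14428895,  0.69241163, -0.1428042 ]), 'force': array([ 0.48835796, -0.2220124 , -0.57895726]), 'ft_torque': array([-0.02226791,  0.01090079,  0.0241773 ]), 'finger_gap': 1.0008703817803886}
{'vertical_fov': 55.83413502971489, 'cx': 324.19713658571055, 'cy': 197.5110074579064, 'extrinsics': array([[ 0.00984769, -0.99981836,  0.01631761, -0.01627604],
       [ 0.99320412,  0.01167245,  0.1157987 , -0.56868349],
       [-0.11596813,  0.01506637,  0.99313866, -1.10536576],
       [ 0.        ,  0.        ,  0.        ,  1.        ]])}
{'vertical_fov': 49.08046505624905, 'cx': 319.4817586679667, 'cy': 196.74037064982878, 'extrinsics': array([[-0.97395403, -0.22621868, -0.01544873,  0.53920341],
       [ 0.09644327, -0.47495827,  0.87470757, -0.1038213 ],
       [-0.2052127 ,  0.85043503,  0.48440479, -1.18609258],
       [ 0.        ,  0.        ,  0.        ,  1.        ]])}
```

View pics/top0.png

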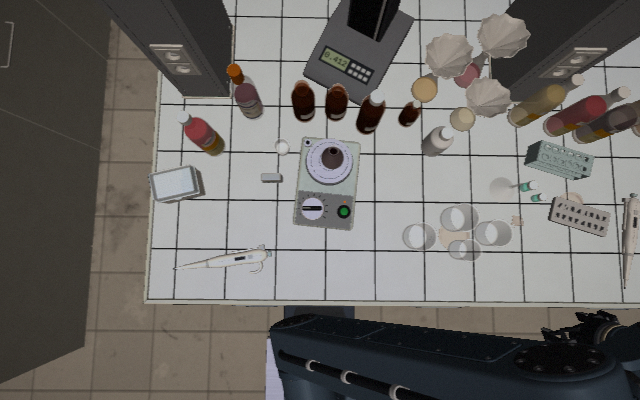

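View pics/side0.png

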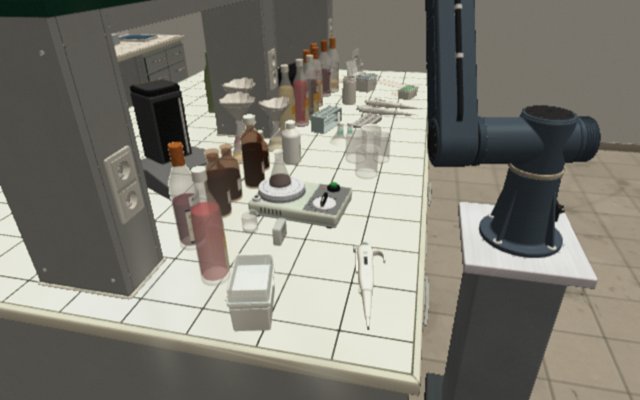

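```bash
cat >> h.py <<'E'
def ray(s,px,z,Tcw=None):
    E=s["extrinsics"] if Tcw is None else Tcw
    W=np.linalg.inv(E); F=f(s)
    d=W[:3,:3]@np.array([(px[0]-s["cx"])/F,-(px[1]-s["cy"])/F,-1.]); o=W[:3,3]
    return o+d*(z-o[2])/d[2]
E
python3 - <<'E'
from h import *
s=np.load("top.npy",allow_pickle=True).item(); im=s["image"]
c=im[130:235,285:365]; cv2.imwrite("pics/top0z.png",cv2.resize(c,None,fx=5.5,fy=5.5,interpolation=cv2.INTER_CUBIC))
hsv=cv2.cvtColor(im,cv2.COLOR_BGR2HSV)
def cen(m,x0,x1,y0,y1):
    k=np.zeros_like(m);k[y0:y1,x0:x1]=m[y0:y1,x0:x1]; ys,xs=np.nonzero(k); return xs.mean(),ys.mean(),len(xs)
g=cen(cv2.inRange(hsv,(45,100,50),(85,255,255)),330,360,195,230); print("btn",g,ray(s,g,.071))
sk=cen(((im.min(2)>190)).astype(np.uint8),300,323,196,221); print("skirt",sk,ray(s,sk,.057))
print(im[205:213,298:328].mean(2).astype(int))
E
```

```text
btn (np.float64(343.54901960784315), np.float64(211.05882352941177), 51) [ 0.52543955 -0.0661855   0.071     ]
skirt (np.float64(nan), np.float64(nan), 0) [nan nan nan]
[[102 101  98 104 155 175 177 180 179 178 179 180 176 179 180 175 179 179
  179 179 179 180 177 180 168 117  94  72  49  54]
 [103 100 105 109  90  19  17  18  15  18  20  15  19  22  16  16  15  14
   18  25  15  18  27 102 169 131  96  84 102 100]
 [104 102 105 103  84 100 100  98 102 100  99  89  49  15  16  17  13  20
   17  20  15  15  13  65 137 138  87 102 104 104]
 [ 74  76 111 118  82  63  63  65  68  65  65  63  55  26  26  28  26  26
   28  30  25  26  25  66 136 134  86 103 106 105]
 [104 101 106 108  59  15  13  16  13  12  17  17  12  12  14  12  14  13
   11  14  10  15  14  66 137 138  85 102 103 100]
 [104 103 105 125 150 113  82  84  84  84  84  82  84  84  82  82  82  81
   84  83  83  82 116 173 166 132  81 103 104 101]
 [103 100 102 116 157 170 178 176 177 179 180 174 174 177 177 176 177 176
  176 177 179 176 174 176 166 129  89  52  40  62]
 [103 104 103 128 171 171 177 175 178 181 177 175 176 178 176 175 179 178
  176 180 179 179 176 172 153 108 100 102  97  87]]<stdin>:6: RuntimeWarning: Mean of empty slice.
  ret = ret.dtype.type(ret / rcount)
```

```bash
ls pics
```

```text
side0.png
top0.png
top0z.png
```

View pics/top0z.png

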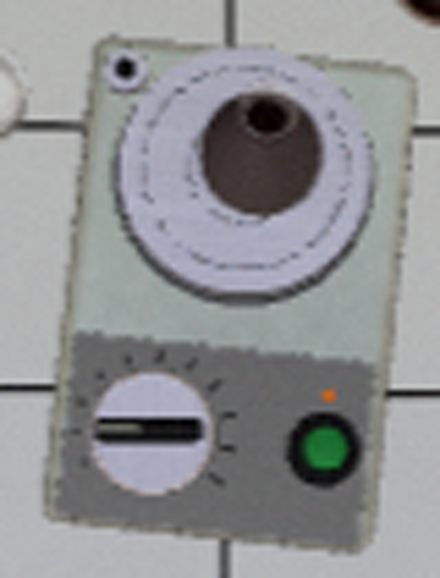

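```bash
python3 - <<'E'
from h import *
from scipy.spatial.transform import Rotation as R
s=np.load("top.npy",allow_pickle=True).item(); im=s["image"]
m=((im.min(2)>140)).astype(np.uint8); k=np.zeros_like(m);k[193:224,298:328]=m[193:224,298:328]
c=max(cv2.findContours(k,0,2)[0],key=cv2.contourArea); (x,y),rad=cv2.minEnclosingCircle(c); e=cv2.fitEllipse(cv2.convexHull(c)); print((x,y),rad,e)
a=ray(s,e[0],.057);print("axis",a)
b=ray(s,(343.55,211.06),.071); d=b-a;print(d,np.hypot(*d[:2]),"stirrer x angle",np.degrees(np.arctan2(d[1],d[0]))+90)
P=lambda x,y,z:ray(s,(285+x/5.5,130+y/5.5),z)
p=P(97,430,.076);q=P(203,430,.076);print("bar",p,q,np.degrees(np.arctan2(*(p-q)[1::-1])))
print("z",[s["range_z"][y,x] for x,y in((312,200),(344,211),(330,222))])
print(R.from_quat(manip.sense()["tool_rot"]).as_matrix().round(3))
E
```

```text
(312.0, 211.5) 10.111974716186523 ((312.06640625, 210.84022521972656), (16.582550048828125, 20.182889938354492), 92.15557098388672)
axis [0.52618559 0.02549365 0.057     ]
[-0.00074944 -0.09168201  0.014     ] 0.09168507568595043 stirrer x angle -0.4683442401249778
bar [0.53204881 0.05251976 0.076     ] [ 0.53267738 -0.00317327  0.076     ] 90.64662552433532
z [np.float32(1.1145703), np.float32(1.1015729), np.float32(1.1092472)]
[[-0.     0.398 -0.918]
 [ 0.002 -0.918 -0.398]
 [-1.    -0.002 -0.   ]]
```

```bash
python3 -m crank '[[0,-0.02,0,0,0.102],[0,-0.02,0,0,0.102],[0,-0.02,0,0,0.102],[0,-0.02,0,0,0.102]]' 20; python3 -m crank '[[0,0,-0.045,-0.02,0],[0,0,-0.045,-0.02,0],[0,0,-0.045,-0.02,0],[0,0,-0.045,-0.02,0],[0,0,-0.045,-0.02,0]]';  python3 - <<'E'
from h import *
from scipy.spatial.transform import Rotation as R
print(R.from_quat(manip.sense()["tool_rot"]).as_matrix().round(3),manip.sense()["q"].round(3))
s=np.load("top.npy",allow_pickle=True).item()
P=lambda x,y,z:ray(s,(285+x/5.5,130+y/5.5),z)
print("axis",P(153,432,.057),"btn",P(325,448,.071))
E
```

```text
t: 0.5
tcp_pos: [0.2484, -0.573, 0.2724]
tool_rot: [-0.707, 0.001, 0.707, 0.002]
force: [-0.2, -0.2, -1.0]
finger_gap: 0.328
t: 1.0
tcp_pos: [0.3485, -0.3462, 0.2719]
tool_rot: [-0.707, -0.0, 0.707, 0.0]
force: [0.4, -0.2, -1.1]
finger_gap: 0.005
[[-0.     0.    -1.   ]
 [ 0.001 -1.    -0.   ]
 [-1.    -0.001  0.   ]] [-1.01   0.251  1.653  0.     1.238  0.56 ]
axis [0.53297704 0.02337532 0.057     ] btn [ 0.52430442 -0.06776584  0.071     ]
```

```bash
python3 -m crank '[[0,0,-0.048,-0.02,0],[0,0,-0.048,-0.02,0],[0,0,-0.048,-0.02,0],[0,0,-0.048,-0.02,0],[0,0,-0.048,-0.02,0]]'; python3 -m crank '[[0,0,-0.048,0,0],[0,0,-0.048,0,0],[0,0,0,0,0]]';  python3 - <<'E'
from h import *
from scipy.spatial.transform import Rotation as R
st=manip.sense(); print(st["tcp_pos"],st["q"].round(3),R.from_quat(st["tool_rot"]).as_matrix().round(4))
s=snapshot("wrist"); s["st"]=st; np.save("w1",s,allow_pickle=True); cv2.imwrite("pics/w1.png",s["image"]); print(s["T_tool_cam"].round(4),s["vertical_fov"],s["cx"],s["cy"])
E
```

```text
t: 1.5
tcp_pos: [0.4444, -0.1155, 0.2722]
tool_rot: [-0.707, -0.0, 0.707, -0.0]
force: [0.5, 0.1, 0.6]
finger_gap: 0.0
t: 1.8
tcp_pos: [0.4424, -0.0159, 0.2719]
tool_rot: [-0.706, -0.004, 0.708, -0.002]
force: [-0.5, -1.0, 0.1]
finger_gap: 0.003
[ 0.44237004 -0.01588759  0.27185162] [-0.291  0.177  1.756  0.002  1.212  1.27 ] [[-0.0023  0.0085 -1.    ]
 [ 0.0029 -1.     -0.0085]
 [-1.     -0.0029  0.0023]]
[[ 0.0012  0.2766 -0.961  -0.1826]
 [ 1.      0.0011  0.0016  0.0012]
 [ 0.0015 -0.961  -0.2766 -0.0702]
 [ 0.      0.      0.      1.    ]] 58.632704720541454 321.97335985690137 201.3857497925643
```

View pics/w1.png

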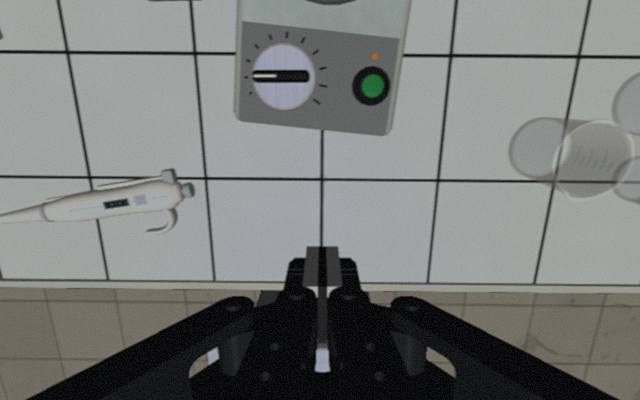

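```bash
cat >> h.py <<'E'
from scipy.spatial.transform import Rotation as R
def wE(s):
    T=np.eye(4);T[:3,:3]=R.from_quat(s["st"]["tool_rot"]).as_matrix();T[:3,3]=s["st"]["tcp_pos"]
    return np.linalg.inv(T@s["T_tool_cam"])
def wrist(name):
    st=manip.sense(); s=snapshot("wrist"); s["st"]=st; np.save(name,s,allow_pickle=True); cv2.imwrite(f"pics/{name}.png",s["image"]); return s
E
python3 - <<'E'
from h import *
s=np.load("w1.npy",allow_pickle=True).item(); im=s["image"]; E=wE(s)
hsv=cv2.cvtColor(im,cv2.COLOR_BGR2HSV)
m=cv2.inRange(hsv,(45,100,40),(85,255,255)); c=max(cv2.findContours(m,0,2)[0],key=cv2.contourArea); (x,y),r=cv2.minEnclosingCircle(c); print("btn",x,y,r,ray(s,(x,y),.071,E))
m=cv2.inRange(im[...,0],145,255); m[:,:245]=0;m[:,322:]=0;m[:38]=0;m[115:]=0
c=np.vstack([c for c in cv2.findContours(m,0,1)[0] if cv2.contourArea(c)>50]); e=cv2.fitEllipse(cv2.convexHull(c)); print("skirt",e); a=ray(s,e[0],.057,E); print("axis",a)
b=cv2.inRange(im.max(2),0,45); b[:,:245]=0;b[:,322:]=0;b[:50]=0;b[105:]=0
c=max(cv2.findContours(b,0,1)[0],key=cv2.contourArea); rr=cv2.minAreaRect(c);print("bar",rr); 
for p in cv2.boxPoints(rr): print(ray(s,p,.076,E))
z=s["range_z"]; print("tips depth",z[240:300:8,322-24:322+28:6].round(3)); print("flask etc btn z",z[86,372],z[60,284])
E
```

```text
btn 372.0789489746094 85.5526351928711 12.619888305664062 [ 0.52557154 -0.0666311   0.071     ]
skirt ((283.1675720214844, 76.31017303466797), (59.71027374267578, 63.7603874206543), 165.74365234375)
axis [0.53465975 0.02569989 0.057     ]
bar ((280.5, 75.99999237060547), (54.99999237060547, 9.999998092651367), -0.0)
[0.52895104 0.05418317 0.076     ]
[0.53844225 0.05373671 0.076     ]
[ 0.53881088 -0.00130343  0.076     ]
[ 0.52932819 -0.00126589  0.076     ]
tips depth [[0.489 0.487 0.489 0.49  0.488 0.487 0.488 0.49  0.488]
 [0.492 0.492 0.148 0.148 0.148 0.148 0.148 0.491 0.492]
 [0.495 0.496 0.14  0.141 0.141 0.141 0.141 0.494 0.494]
 [0.142 0.134 0.135 0.133 0.133 0.134 0.134 0.143 0.142]
 [0.136 0.128 0.128 0.127 0.127 0.127 0.127 0.135 0.136]
 [0.129 0.122 0.121 0.122 0.122 0.122 0.122 0.122 0.129]
 [0.111 0.115 0.117 0.118 0.118 0.117 0.114 0.115 0.112]
 [0.109 0.109 0.11  0.118 0.118 0.108 0.11  0.108 0.108]]
flask etc btn z 0.36476538 0.37011668
```

```bash
python3 - <<'E'
from h import *
s=np.load("w1.npy",allow_pickle=True).item(); F=f(s); z=s["range_z"]
for v in range(246,300,6):
    us=[u for u in range(280,370) if 0<z[v,u]<.2]
    if not us: continue
    o=[]
    for u in (us[0],322,us[-1]):
        d=z[v,u]; p=s["T_tool_cam"]@[ (u-s["cx"])/F*d,-(v-s["cy"])/F*d,-d,1]; o.append((p[:3]*1000).round(1))
    print(v,us[0],us[-1],*o)
E
```

```text
246 306 337 [-43.3  -5.8 -10.5] [-43.    1.  -10.3] [-43.6   7.3 -10.6]
252 306 337 [-49.1  -5.5 -10.4] [-50.4   1.  -10.9] [-49.7   7.  -10.6]
258 293 350 [-47.7 -11.   -7.1] [-56.6   1.  -11.2] [-47.9  12.5  -7.1]
264 288 355 [-53.7 -12.5  -7.2] [-61.1   1.  -10.8] [-53.8  14.   -7.3]
270 287 356 [-58.9 -12.4  -7.3] [-65.9   1.  -10.8] [-57.4  14.1  -6.5]
276 286 357 [-63.2 -12.4  -7. ] [-69.4   1.  -10.3] [-62.6  14.   -6.7]
282 284 359 [-66.9 -12.8  -6.6] [-75.   1. -11.] [-67.3  14.3  -6.8]
288 283 360 [-71.8 -12.6  -6.9] [-76.9   1.   -9.8] [-72.1  14.2  -7.1]
294 280 366 [-83.1 -12.2 -11.3] [-77.8   1.   -8.1] [-83.8  14.7 -11.7]
```

```bash
python3 - <<'E'
from h import *
s=np.load("w1.npy",allow_pickle=True).item(); F=f(s); z=s["range_z"]; W=np.linalg.inv(wE(s))
for u,v in ((372,86),(270,60),(322,150),(205,200)):
    d=z[v,u]; print(u,v,(W@[ (u-s["cx"])/F*d,-(v-s["cy"])/F*d,-d,1])[:3].round(4))
for n in("side","top"):
    s=snapshot(n); cv2.imwrite(f"pics/{n}1.png",s["image"]); np.save(n+"1",s,allow_pickle=True)
    p=s["extrinsics"]@[*manip.sense()["tcp_pos"],1]; print(n,s["cx"]-f(s)*p[0]/p[2],s["cy"]+f(s)*p[1]/p[2])
    if n=="side": cv2.imwrite("pics/side1z.png",cv2.resize(s["image"][50:250,220:480],None,fx=3,fy=3,interpolation=cv2.INTER_CUBIC))
E
```

```text
372 86 [ 0.5251 -0.0666  0.0709]
270 60 [0.5505 0.0388 0.0589]
322 150 [ 4.493e-01 -1.560e-02  2.000e-04]
205 200 [ 3.817e-01  1.394e-01 -2.000e-04]
side 359.9125256485665 126.37699256864309
top 330.23138050938314 238.48240854839543
```

View pics/side1z.png

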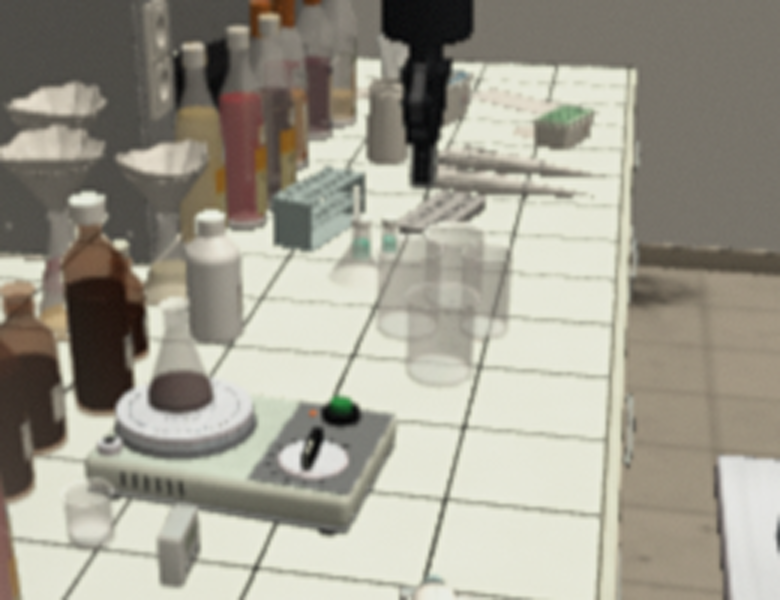

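```bash
python3 -m crank '[[0,0.03,-0.034,-0.033,0],[0,0.03,-0.034,-0.032,0],[0,0.03,0,0,0],[0,0.03,0,0,0],[0,0,0,0,0]]';  python3 -m crank '[[0,0.03,0,0,0],[0,0,0,0,0],[0,0,0,0,0]]';python3 - <<'E'
from h import *
s=wrist("w2"); st=s["st"]; print(st["tcp_pos"],st["force"],R.from_quat(st["tool_rot"]).as_matrix().round(3).tolist())
E
```

```text
t: 2.45
tcp_pos: [0.4996, 0.0381, 0.1548]
tool_rot: [-0.704, 0.0, 0.71, 0.001]
force: [-0.6, -0.5, -0.2]
finger_gap: 0.0
t: 2.75
tcp_pos: [0.503, 0.0383, 0.1295]
tool_rot: [0.707, -0.0, -0.707, -0.0]
force: [0.3, 0.5, 1.3]
finger_gap: 0.002
[0.50298909 0.03827545 0.12948725] [0.29477035 0.48266651 1.33735133] [[0.001, -0.001, -1.0], [-0.0, -1.0, 0.001], [-1.0, 0.0, -0.001]]
```

View pics/w2.png

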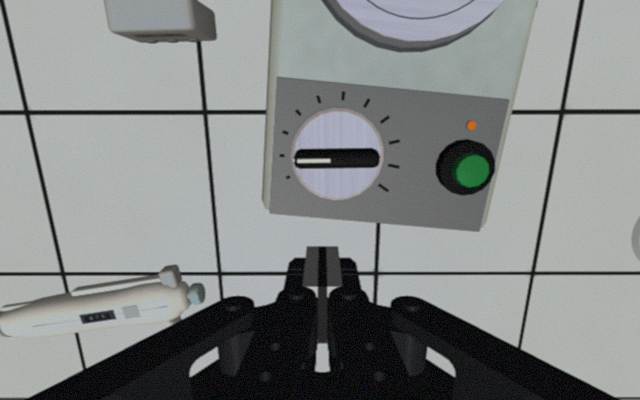

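```bash
cat >> h.py <<'E'
def dial(s,box):
    im=s["image"];E=wE(s);x0,x1,y0,y1=box
    sub=np.zeros(im.shape[:2],np.uint8); sub[y0:y1,x0:x1]=cv2.inRange(im[y0:y1,x0:x1,0],145,255)
    cs=[c for c in cv2.findContours(sub,0,1)[0] if cv2.contourArea(c)>60]
    e=cv2.fitEllipse(cv2.convexHull(np.vstack(cs))); A=ray(s,e[0],.057,E)
    return e,A
E
python3 - <<'E'
from h import *
s=np.load("w2.npy",allow_pickle=True).item(); im=s["image"]; E=wE(s)
e,A=dial(s,(288,390,104,204)); print(e,A)
for p in ((294,158),(381,158),(340,150),(340,167)): print(p,ray(s,p,.076,E))
hsv=cv2.cvtColor(im,cv2.COLOR_BGR2HSV); m=cv2.inRange(hsv,(45,100,40),(85,255,255)); c=max(cv2.findContours(m,0,2)[0],key=cv2.contourArea); (x,y),r=cv2.minEnclosingCircle(c); print("btn",x,y,r,ray(s,(x,y),.071,E))
E
```

```text
((337.197998046875, 154.7996063232422), (88.1799545288086, 90.2976303100586), 55.39088821411133) [0.5346063  0.02645083 0.057     ]
(294, 158) [0.53540572 0.0560125  0.076     ]
(381, 158) [ 0.53526245 -0.00197265  0.076     ]
(340, 150) [0.5406572  0.02541017 0.076     ]
(340, 167) [0.52925686 0.02528102 0.076     ]
btn 470.5 169.5 19.300357818603516 [ 0.52637191 -0.06457164  0.071     ]
```

```bash
python3 -m crank '[[0,0.02,-0.015,-0.006,0],[0,0.02,0,0,0],[0,0.015,0,0,0],[0,0,0,0,0],[0,0,0,0,0]]'; python3 -m crank '[[0,0.008,0,0,0],[0,0,0,0,0]]'; python3 - <<'E'
from h import *
s=wrist("w3"); st=s["st"]; print(st["tcp_pos"],st["force"])
E
```

```text
t: 3.3
tcp_pos: [0.5095, 0.0542, 0.0749]
tool_rot: [0.708, 0.0, -0.706, 0.0]
force: [-0.3, 0.4, 0.5]
finger_gap: -0.001
t: 3.5
tcp_pos: [0.5086, 0.0543, 0.0658]
tool_rot: [0.707, 0.0, -0.707, 0.0]
force: [0.4, -0.5, -0.2]
finger_gap: -0.0
[0.50855167 0.05431452 0.06581545] [ 0.36494815 -0.54831408 -0.17953887]
```

View pics/w3.png

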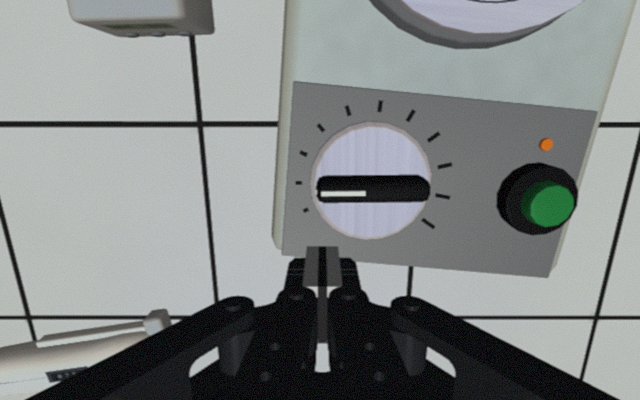

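```bash
python3 -m crank '[[0,0,0,-0.006,0],[0,0,0,-0.002,0],[0,0,0,0,0]]'; python3 -m crank '[[0,0,0,-0.002,0],[0,0,0,0,0]]';python3 -m crank '[[0,0,0,-0.002,0],[0,0,0,0,0]]';python3 -m crank '[[0,0,0,-0.002,0],[0,0,0,0,0]]'; python3 - <<'E'
from h import *
s=wrist("w4"); st=s["st"]; print(st["tcp_pos"],st["force"])
E
```

```text
t: 3.85
tcp_pos: [0.5174, 0.0544, 0.0658]
tool_rot: [0.708, 0.0, -0.707, 0.0]
force: [0.5, 1.1, -0.6]
finger_gap: 0.003
t: 4.05
tcp_pos: [0.5187, 0.0544, 0.0655]
tool_rot: [0.707, 0.0, -0.707, 0.0]
force: [-0.3, 0.5, 0.7]
finger_gap: 0.0
t: 4.25
tcp_pos: [0.5207, 0.0544, 0.0655]
tool_rot: [0.707, 0.0, -0.707, 0.0]
force: [0.2, 0.4, -0.2]
finger_gap: -0.0
t: 4.45
tcp_pos: [0.5227, 0.0544, 0.0656]
tool_rot: [0.707, 0.0, -0.707, 0.0]
force: [-0.0, 0.1, -0.2]
finger_gap: -0.001
[0.5227373  0.05443223 0.06556574] [-0.01878935  0.05647125 -0.18120438]
```

View pics/w4.png

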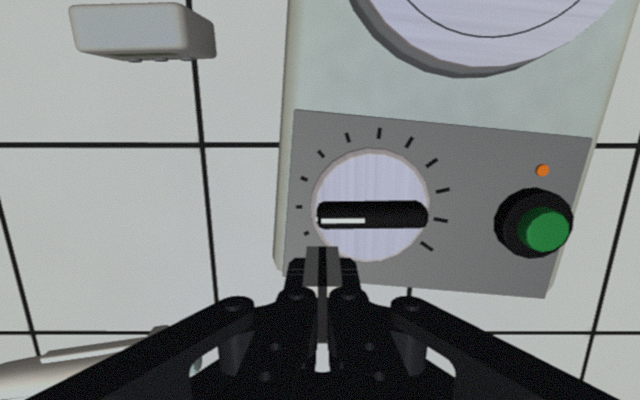

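```bash
python3 - <<'E'
from h import *
s=snapshot("side"); F=f(s)
for p in (manip.sense()["tcp_pos"],manip.sense()["tcp_pos"]+[0,0,.043]):
    p=s["extrinsics"]@[*p,1]; u,v=s["cx"]-F*p[0]/p[2],s["cy"]+F*p[1]/p[2]; print((u-260)*5,(v-110)*5)
cv2.imwrite("pics/side2z.png",cv2.resize(s["image"][110:225,260:400],None,fx=5,fy=5,interpolation=cv2.INTER_CUBIC))
E
```

```text
328.1988917210995 473.32346627601396
327.51770512186397 405.04345815495856
```

View pics/side2z.png

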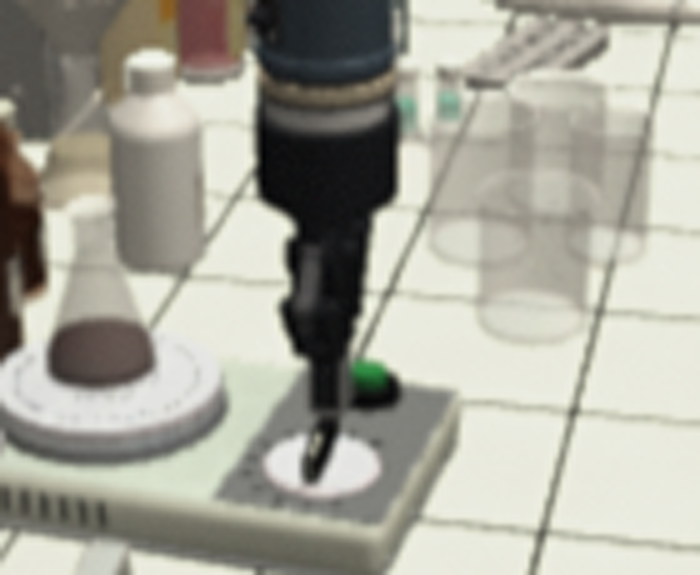

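```bash
python3 -m crank '[[0,0,0,0.012,0],[0,0.015,0,0,0],[0,0.010,0,0,0],[0,0,0,0,0]]'; python3 -m crank '[[0,0.007,0,0,0],[0,0,0,0,0]]';python3 -m crank '[[0,0.005,0,0,0],[0,0.003,0,0,0],[0,0,0,0,0]]'; python3 - <<'E'
from h import *
s=wrist("w5"); st=s["st"]; print(st["tcp_pos"],st["force"])
E
```

```text
t: 4.95
tcp_pos: [0.5086, 0.0546, 0.0393]
tool_rot: [-0.706, -0.0, 0.708, -0.0]
force: [-1.1, 0.9, -0.2]
finger_gap: 0.005
t: 5.15
tcp_pos: [0.51, 0.0545, 0.033]
tool_rot: [-0.707, -0.0, 0.707, -0.0]
force: [-0.5, -0.7, 1.1]
finger_gap: -0.002
t: 5.45
tcp_pos: [0.5101, 0.0545, 0.0252]
tool_rot: [-0.707, -0.0, 0.707, -0.0]
force: [-0.8, -0.1, -0.6]
finger_gap: -0.001
[0.51012121 0.05447417 0.02516256] [-0.8209947  -0.07052054 -0.57842122]
```

View pics/w5.png

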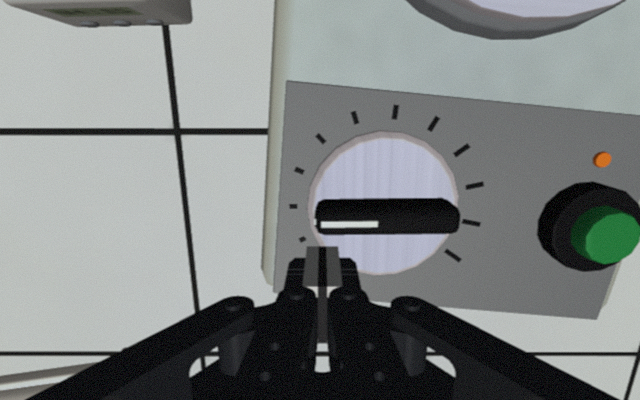

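```bash
python3 -m crank '[[0,0.003,0.002,-0.003,0],[0,0,0,-0.003,0],[0,0,0,0,0]]'; for i in 1; do python3 -m crank '[[0,0,0,-0.001,0],[0,0,0,-0.001,0],[0,0,0,0,0]]'; python3 -m crank '[[0,0,0,-0.001,0],[0,0,0,-0.001,0],[0,0,0,0,0]]'; done; python3 - <<'E'
from h import *
s=wrist("w6"); st=s["st"]; print(st["tcp_pos"],st["force"])
E
```

```text
t: 5.8
tcp_pos: [0.5168, 0.0524, 0.0225]
tool_rot: [0.707, 0.0, -0.707, 0.0]
force: [-0.7, 0.4, -0.5]
finger_gap: 0.002
t: 6.1
tcp_pos: [0.5169, 0.0525, 0.0225]
tool_rot: [-0.706, -0.0, 0.708, -0.0]
force: [-3.5, -1.3, 3.5]
finger_gap: -0.0
t: 6.4
tcp_pos: [0.5178, 0.0528, 0.0224]
tool_rot: [-0.705, -0.0, 0.709, -0.0]
force: [-4.9, -0.8, 3.5]
finger_gap: -0.003
[0.51776009 0.05276509 0.02237886] [-4.88633544 -0.83420772  3.48157317]
```

View pics/w6.png

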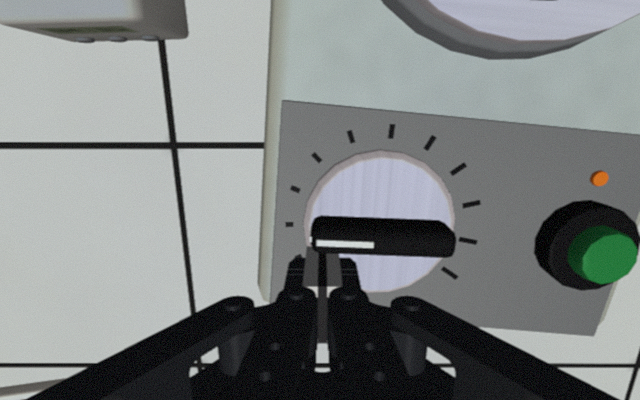

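```bash
python3 -m crank '[[0,0,0,-0.001,0],[0,0,0,-0.001,0],[0,0,0,0,0]]'; python3 -m crank '[[0,0,0,-0.001,0],[0,0,0,-0.001,0],[0,0,0,0,0]]'; python3 - <<'E'
from h import *
s=wrist("w7"); st=s["st"]; print(st["tcp_pos"],st["force"])
E
```

```text
t: 6.75
tcp_pos: [0.5221, 0.0531, 0.0224]
tool_rot: [-0.707, -0.0, 0.707, 0.0]
force: [-1.3, 2.5, -0.3]
finger_gap: -0.003
t: 7.05
tcp_pos: [0.5249, 0.0525, 0.0225]
tool_rot: [0.707, 0.0, -0.707, 0.0]
force: [-1.0, 1.7, -0.8]
finger_gap: -0.0
[0.52485549 0.05252571 0.02253721] [-0.98088789  1.68629245 -0.83971032]
```

View pics/w7.png

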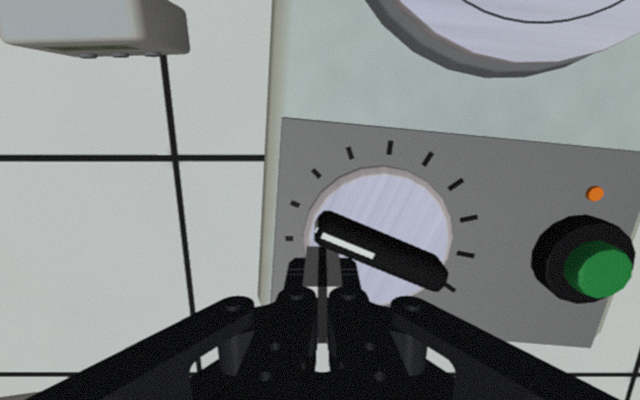

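```bash
python3 -m crank '[[0,0,0,-0.001,0],[0,0,0,-0.001,0],[0,0,0,-0.001,0],[0,0,0,0,0]]'; python3 -m crank '[[0,0,0,-0.001,0],[0,0,0,-0.001,0],[0,0,0,0,0]]';python3 -m crank '[[0,0,0,-0.001,0],[0,0,0,-0.001,0],[0,0,0,0,0]]'; python3 - <<'E'
from h import *
s=wrist("w8"); st=s["st"]; print(st["tcp_pos"],st["force"])
E
```

```text
t: 7.5
tcp_pos: [0.525, 0.0526, 0.0224]
tool_rot: [-0.705, -0.0, 0.709, -0.0]
force: [-5.6, -0.2, 3.0]
finger_gap: -0.004
t: 7.8
tcp_pos: [0.5251, 0.0527, 0.0223]
tool_rot: [-0.704, -0.001, 0.71, -0.0]
force: [-8.2, 0.3, 5.2]
finger_gap: -0.001
t: 8.1
tcp_pos: [0.5301, 0.0524, 0.0223]
tool_rot: [-0.706, -0.0, 0.708, -0.0]
force: [-2.1, 0.4, -0.7]
finger_gap: 0.002
[0.53009146 0.05238892 0.02226876] [-2.11480176  0.35258288 -0.74519751]
```

View pics/w8.png

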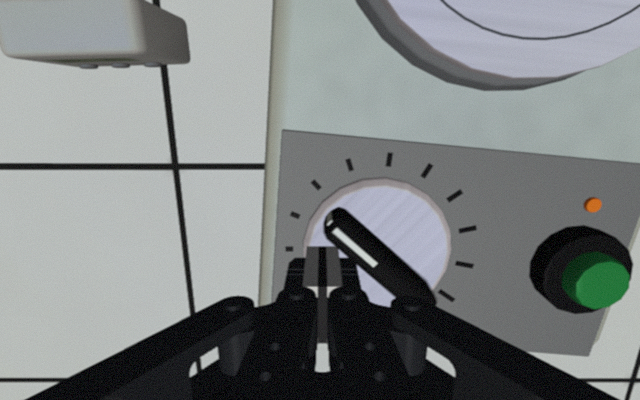

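```bash
python3 -m crank '[[0,0,0.0005,-0.002,0],[0,0,0.0005,-0.001,0],[0,0,0,0,0],[0,0,0,0,0]]'; python3 -m crank '[[0,0,0.0006,-0.0008,0],[0,0,0.0006,-0.0008,0],[0,0,0,0,0]]';python3 -m crank '[[0,0,0.0006,-0.0008,0],[0,0,0.0006,-0.0008,0],[0,0,0,0,0]]'; python3 - <<'E'
from h import *
s=wrist("w9"); st=s["st"]; print(st["tcp_pos"],st["force"])
E
```

```text
t: 8.55
tcp_pos: [0.5314, 0.0521, 0.0221]
tool_rot: [-0.705, -0.001, 0.709, 0.0]
force: [-6.9, 1.5, 1.7]
finger_gap: 0.003
t: 8.85
tcp_pos: [0.5313, 0.0519, 0.0221]
tool_rot: [-0.704, -0.001, 0.71, 0.001]
force: [-9.2, 5.0, 4.9]
finger_gap: 0.001
t: 9.15
tcp_pos: [0.5341, 0.0507, 0.0222]
tool_rot: [-0.705, -0.001, 0.709, 0.001]
force: [-5.0, 2.5, 1.6]
finger_gap: -0.002
[0.53410472 0.05071634 0.02219154] [-5.0292699   2.49109615  1.60017462]
```

View pics/w9.png

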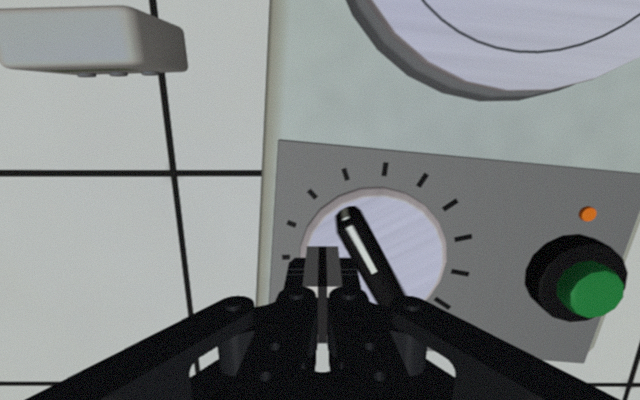

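```bash
python3 -m crank '[[0,0,0.0004,-0.0005,0],[0,0,0.0004,-0.0005,0],[0,0,0,0,0]]'; python3 - <<'E'
from h import *
s=wrist("w10"); st=s["st"]; print(st["tcp_pos"],st["force"])
E
```

```text
t: 9.5
tcp_pos: [0.5365, 0.0496, 0.0222]
tool_rot: [-0.706, -0.001, 0.709, 0.001]
force: [-6.4, 5.5, 1.0]
finger_gap: -0.003
[0.53651618 0.04957779 0.02222712] [-6.4205068   5.49188541  1.04462164]
```

View pics/w10.png

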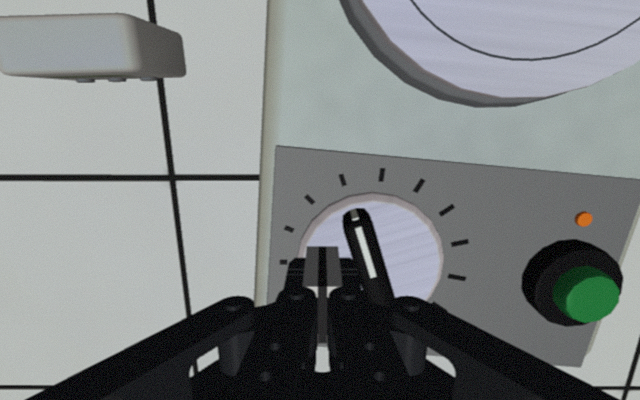

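```bash
python3 -m crank '[[0,0,-0.005,0.001,0],[0,0,0,-0.003,0],[0,0,0,-0.004,0],[0,0,0,0,0],[0,0,0,0,0]]'; python3 - <<'E'
from h import *
s=wrist("w11"); st=s["st"]; print(st["tcp_pos"],st["force"]); im=s["image"];E=wE(s)
m=cv2.inRange(im.min(2),185,255); m[:, :325]=0; m[:,400:]=0; m[:200]=0; m[300:]=0
n,l,stt,c=cv2.connectedComponentsWithStats(m)
for i in range(1,n):
    if stt[i,4]>60:
        ys,xs=np.nonzero(l==i); r=cv2.minAreaRect(np.c_[xs,ys].astype(np.float32)); b=cv2.boxPoints(r); W=[ray(s,p,.076,E)[:2] for p in b]
        print(stt[i],r)
        d=max((W[0]-W[1],W[1]-W[2]),key=np.linalg.norm); print(np.mean(W,0),np.degrees(np.arctan2(d[1],d[0])))
E
```

```text
t: 10.05
tcp_pos: [0.5461, 0.0532, 0.0228]
tool_rot: [0.708, 0.0, -0.706, 0.0]
force: [0.2, 2.1, 1.1]
finger_gap: -0.004
[0.54608719 0.053213   0.0227948 ] [0.21882447 2.06170146 1.09159341]
[364 250  19  47 216] ((373.3619384765625, 272.721923828125), (48.383636474609375, 4.482240676879883), 72.12129974365234)
[0.54890759 0.03157606] 18.406521230979582
```

View pics/w11.png

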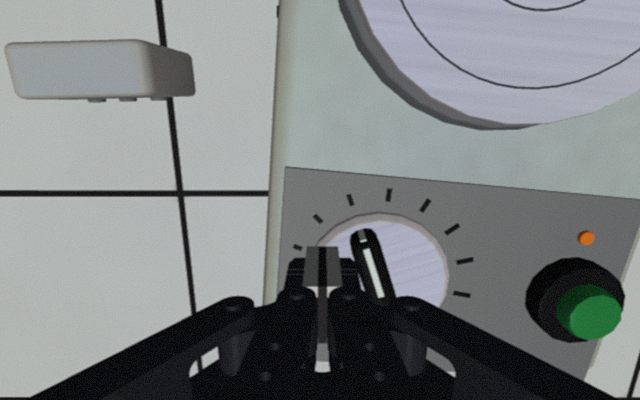

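```bash
python3 -m crank '[[0,0,0.002,0,0],[0,0,0.002,0,0],[0,0,0.001,0,0],[0,0,0,0,0]]'; python3 -m crank '[[0,0,0.001,0,0],[0,0,0.001,0,0],[0,0,0,0,0]]';python3 -m crank '[[0,0,0.0007,0,0],[0,0,0.0007,0,0],[0,0,0,0,0]]'
```

```text
t: 10.5
tcp_pos: [0.5453, 0.048, 0.0227]
tool_rot: [0.708, 0.0, -0.707, 0.001]
force: [0.0, 0.5, 0.5]
finger_gap: -0.002
t: 10.8
tcp_pos: [0.5448, 0.0464, 0.0225]
tool_rot: [0.707, 0.0, -0.707, -0.0]
force: [1.0, 3.5, -0.6]
finger_gap: -0.0
t: 11.1
tcp_pos: [0.5448, 0.0461, 0.0226]
tool_rot: [0.707, 0.001, -0.707, -0.001]
force: [1.5, 6.2, -0.2]
finger_gap: -0.001
```

```bash
python3 -m crank '[[0,0,0.0005,0,0],[0,0,0,0,0]]';python3 -m crank '[[0,0,0.0005,0,0],[0,0,0,0,0]]';python3 -m crank '[[0,0,0.0005,0,0],[0,0,0,0,0]]'
```

```text
t: 11.3
tcp_pos: [0.5448, 0.0461, 0.0226]
tool_rot: [0.707, 0.001, -0.707, -0.001]
force: [3.0, 8.1, -0.7]
finger_gap: 0.003
t: 11.5
tcp_pos: [0.5448, 0.046, 0.0226]
tool_rot: [0.707, 0.001, -0.707, -0.001]
force: [1.8, 10.0, -0.6]
finger_gap: 0.003
t: 11.7
tcp_pos: [0.5448, 0.0459, 0.0226]
tool_rot: [0.707, 0.001, -0.707, -0.002]
force: [2.4, 11.8, 0.2]
finger_gap: 0.004
```

```bash
python3 -m crank '[[0,0,-0.001,0,0],[0,0,0,0,0]]'; python3 - <<'E'
from h import *
s=wrist("w12"); st=s["st"]; print(st["tcp_pos"],st["force"],st["ft_torque"])
s=snapshot("side"); cv2.imwrite("pics/side3z.png",cv2.resize(s["image"][110:225,260:400],None,fx=5,fy=5,interpolation=cv2.INTER_CUBIC))
E
```

```text
t: 11.9
tcp_pos: [0.5448, 0.0461, 0.0225]
tool_rot: [0.707, 0.001, -0.707, -0.001]
force: [1.1, 8.1, -1.0]
finger_gap: 0.001
[0.54477653 0.04605049 0.02254551] [ 1.14778385  8.07561807 -0.950919  ] [ 1.30733008 -0.28686646 -0.02836885]
```

View pics/w12.png

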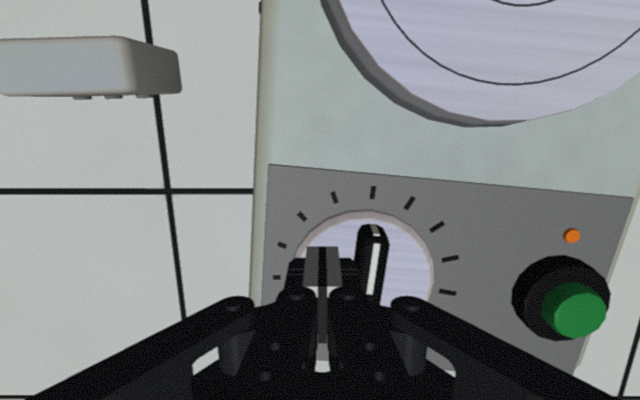

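View pics/side3z.png

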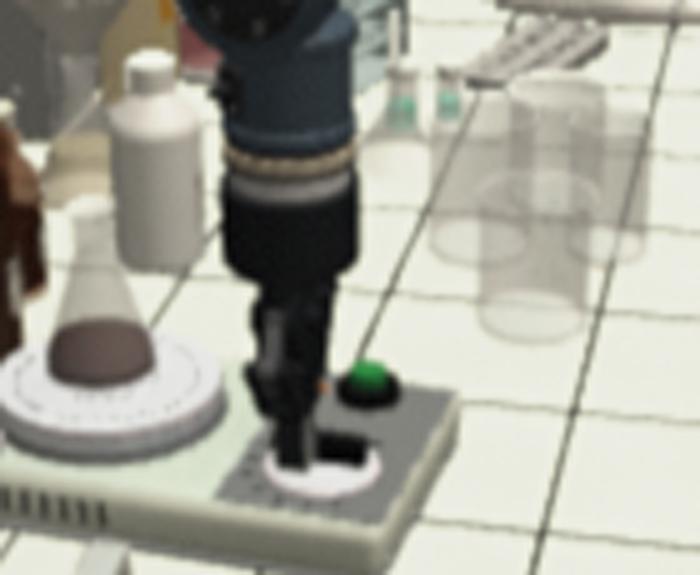

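```bash
python3 -m crank '[[0,0,-0.004,0,0],[0,0,-0.004,0,0],[0,0,0,0,0],[0,0,0,0,0]]'; cat >> h.py <<'E'
def line(s):
    im=s["image"];E=wE(s)
    m=cv2.inRange(im.min(2),185,255); m[:, :325]=0; m[:,420:]=0; m[:200]=0; m[320:]=0
    n,l,stt,c=cv2.connectedComponentsWithStats(m)
    for i in range(1,n):
        if 60<stt[i,4]<600:
            ys,xs=np.nonzero(l==i); r=cv2.minAreaRect(np.c_[xs,ys].astype(np.float32)); b=cv2.boxPoints(r); W=[ray(s,p,.076,E)[:2] for p in b]
            d=max((W[0]-W[1],W[1]-W[2]),key=np.linalg.norm); print(stt[i],np.mean(W,0),np.degrees(np.arctan2(d[1],d[0])))
E
python3 - <<'E'
from h import *
line(np.load("w12.npy",allow_pickle=True).item())
s=wrist("w13"); print(s["st"]["tcp_pos"],s["st"]["force"]); line(s)
E
```

```text
t: 12.4
tcp_pos: [0.5444, 0.0521, 0.0225]
tool_rot: [-0.707, -0.0, 0.707, -0.001]
force: [-0.2, 0.1, 0.2]
finger_gap: 0.003
[368 244  11  50 222] [0.54969307 0.02471306] 174.42395064107083
[0.54436351 0.05211488 0.0224866 ] [-0.18873413  0.0564852   0.2379275 ]
[383 243  12  50 216] [0.54972957 0.02470115] 174.5670483349833
```

View pics/w13.png

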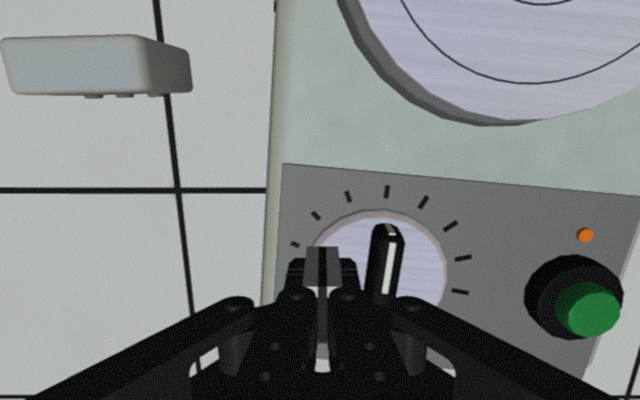

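```bash
python3 -m crank '[[0,-0.02,0,0,0],[0,-0.03,0,0,0],[0,-0.01,0,0,0],[0,0,0,0,0],[0,0,0,0,0]]'; python3 -m crank '[[0,0,0.03,0.005,0],[0,0,0.03,0.005,0],[0,0,0.03,0.005,0],[0,0,0.028,0.003,0],[0,0,0,0,0]]';  python3 - <<'E'
from h import *
s=wrist("w14"); print(s["st"]["tcp_pos"],s["st"]["force"]); E=wE(s); im=s["image"]
hsv=cv2.cvtColor(im,cv2.COLOR_BGR2HSV); m=cv2.inRange(hsv,(45,100,40),(85,255,255)); c=max(cv2.findContours(m,0,2)[0],key=cv2.contourArea); (x,y),r=cv2.minEnclosingCircle(c); print("btn",x,y,r,ray(s,(x,y),.071,E))
E
```

```text
t: 12.95
tcp_pos: [0.5441, 0.0523, 0.0821]
tool_rot: [-0.707, -0.0, 0.707, -0.0]
force: [-0.6, -1.5, -1.0]
finger_gap: 0.002
t: 13.45
tcp_pos: [0.526, -0.0685, 0.0812]
tool_rot: [-0.706, 0.001, 0.708, 0.001]
force: [0.4, 0.1, -0.8]
finger_gap: -0.002
[ 0.52598658 -0.06852477  0.08115112] [ 0.3527439   0.10367486 -0.75685337]
btn 315.52630615234375 224.5263214111328 21.28208351135254 [ 0.52688912 -0.06570016  0.071     ]
```

View pics/w14.png

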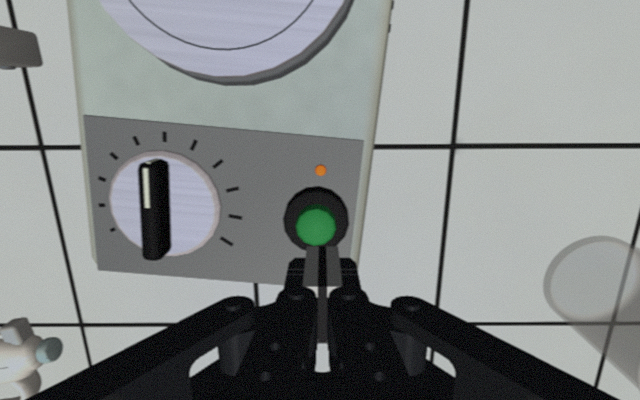

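```bash
python3 -m crank '[[0,0.02,-0.002,0,0],[0,0.02,0,0,0],[0,0.009,0,0,0],[0,0,0,0,0],[0,0,0,0,0]]'; python3 -m crank '[[0,0.002,0,0,0],[0,0.002,0,0,0],[0,0,0,0,0]]'; python3 -m crank '[[0,0.001,0,0,0],[0,0.001,0,0,0],[0,0,0,0,0]]';python3 -m crank '[[0,0.001,0,0,0],[0,0.001,0,0,0],[0,0,0,0,0]]'
```

```text
t: 14.0
tcp_pos: [0.5266, -0.063, 0.0334]
tool_rot: [-0.707, -0.001, 0.707, -0.0]
force: [-0.2, -0.1, -0.3]
finger_gap: -0.006
t: 14.3
tcp_pos: [0.5275, -0.0636, 0.0301]
tool_rot: [0.708, 0.0, -0.706, 0.0]
force: [0.5, 1.4, 2.2]
finger_gap: -0.001
t: 14.6
tcp_pos: [0.5275, -0.0637, 0.0279]
tool_rot: [0.708, 0.0, -0.707, 0.0]
force: [1.9, 2.4, 3.4]
finger_gap: 0.005
t: 14.9
tcp_pos: [0.5275, -0.0637, 0.0269]
tool_rot: [0.708, 0.0, -0.706, 0.0]
force: [0.4, 2.8, 12.1]
finger_gap: 0.004
```

```bash
python3 -m crank '[[0,0.001,0,0,0],[0,0,0,0,0]]'; python3 - <<'E'
from h import *
s=wrist("w15"); print(s["st"]["tcp_pos"],s["st"]["force"])
s=snapshot("side"); cv2.imwrite("pics/side4z.png",cv2.resize(s["image"][110:225,260:400],None,fx=5,fy=5,interpolation=cv2.INTER_CUBIC))
E
```

```text
t: 15.1
tcp_pos: [0.5275, -0.0637, 0.0268]
tool_rot: [0.708, 0.0, -0.706, 0.001]
force: [-0.8, 2.6, 18.8]
finger_gap: -0.001
[ 0.52752651 -0.06368873  0.02678324] [-0.83274761  2.64526669 18.840898  ]
```

View pics/side4z.png

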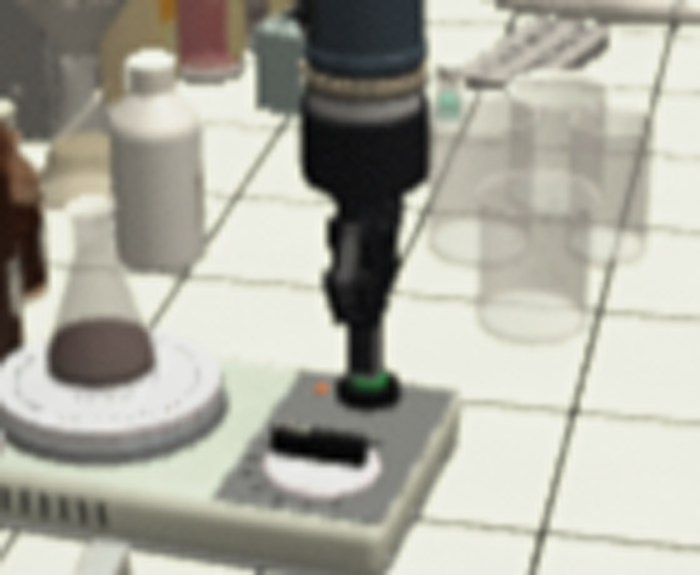

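View pics/w15.png

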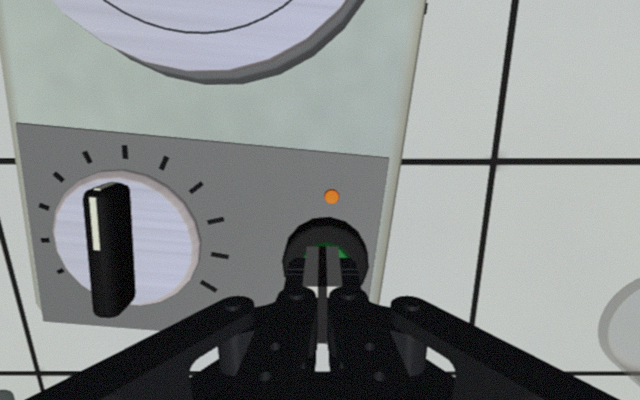

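```bash
python3 - <<'E'
from h import *
def pt(s,u,v):
    F=f(s); d=s["range_z"][v,u]; return (np.linalg.inv(wE(s))@[(u-s["cx"])/F*d,-(v-s["cy"])/F*d,-d,1])[:3].round(4)
s=np.load("w14.npy",allow_pickle=True).item()
print("before: bezel",[pt(s,u,v) for u,v in((316,193),(291,215),(344,210))],"green",pt(s,316,220),"panel",pt(s,260,180))
s=np.load("w15.npy",allow_pickle=True).item(); im=s["image"]
hsv=cv2.cvtColor(im,cv2.COLOR_BGR2HSV); m=cv2.inRange(hsv,(45,100,40),(85,255,255)); ys,xs=np.nonzero(m)
P=np.array([pt(s,u,v) for u,v in zip(xs,ys)]); print(len(P),np.median(P,0), P[:,2].min(),P[:,2].max()); print("bezel",pt(s,325,228),pt(s,295,250))
E
```

```text
before: bezel [array([ 0.5435, -0.066 ,  0.0629]), array([ 0.5302, -0.0511,  0.0636]), array([ 0.5331, -0.0824,  0.0634])] green [ 0.5297 -0.066   0.0713] panel [ 0.5488 -0.0317  0.0516]
184 [ 0.53425 -0.07185  0.0647 ] 0.0619 0.0805
bezel [ 0.5434 -0.0659  0.0629] [ 0.5327 -0.0525  0.0622]
```

```bash
python3 -m crank '[[0,-0.005,0,0,0],[0,-0.01,0,0,0],[0,-0.03,0,0,0],[0,-0.04,0,0,0],[0,0,0,0,0]]'; python3 -m crank '[[0,-0.04,0,0.03,0],[0,0,0,0.03,0],[0,0,0,0,0],[0,0,0,0,0],[0,0,0,0,0]]'; python3 - <<'E'
from h import *
s=wrist("w16"); print(s["st"]["tcp_pos"],s["st"]["force"],s["st"]["t"])
t=snapshot("top"); a=np.load("top.npy",allow_pickle=True).item()["image"]; cv2.imwrite("pics/top2.png",np.hstack([t["image"][90:310,140:520]]*1)); d=cv2.absdiff(a,t["image"]).max(2); cv2.imwrite("pics/diff.png",d)
E
```

```text
t: 15.7
tcp_pos: [0.5293, -0.0649, 0.1136]
tool_rot: [0.71, -0.001, -0.705, 0.002]
force: [1.3, 0.1, -0.8]
finger_gap: -0.005
t: 16.2
tcp_pos: [0.4672, -0.064, 0.1492]
tool_rot: [-0.707, -0.0, 0.707, -0.0]
force: [0.1, 0.3, -0.1]
finger_gap: -0.0
[ 0.46718888 -0.06400157  0.14918496] [ 0.14112469  0.25146139 -0.10613991] 16.2
```

View pics/w16.png

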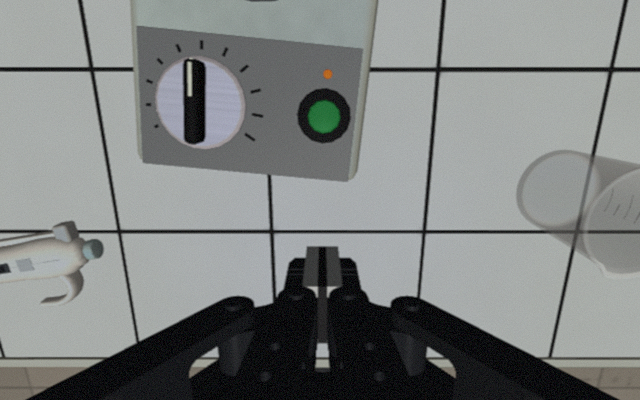

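View pics/diff.png

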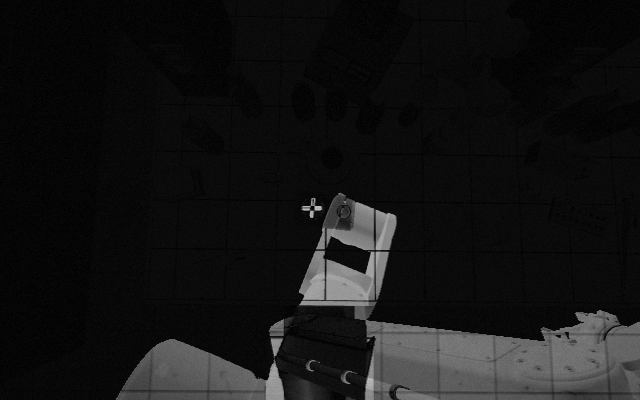

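```bash
python3 - <<'E'
from h import *
s=np.load("w16.npy",allow_pickle=True).item(); E=wE(s); F=f(s); d=s["range_z"][117,324]; print((np.linalg.inv(E)@[(324-s["cx"])/F*d,-(117-s["cy"])/F*d,-d,1])[:3])
m=cv2.inRange(s["image"].min(2),185,255)[55:105,184:200]; ys,xs=np.nonzero(m); v=cv2.fitLine(np.c_[xs+184,ys+55].astype(np.float32),2,0,.01,.01).ravel()
p=ray(s,v[2:]-15*v[:2],.076,E);q=ray(s,v[2:]+15*v[:2],.076,E); print(np.degrees(np.arctan2(*(p-q)[1::-1])))
manip.sign_off()
E
```

```text
[ 0.52502188 -0.06628933  0.07203416]Traceback (most recent call last):
  File "<stdin>", line 3, in <module>
cv2.error: OpenCV(4.12.0) /io/opencv/modules/imgproc/src/linefit.cpp:50: error: (-215:Assertion failed) count > 0 in function 'fitLine2D_wods'
```

```bash
python3 - <<'E'
from h import *
s=np.load("w16.npy",allow_pickle=True).item(); E=wE(s)
m=cv2.inRange(s["image"].min(2),130,255)[62:98,186:194]; ys,xs=np.nonzero(m); print(len(xs))
v=cv2.fitLine(np.c_[xs+186,ys+62].astype(np.float32),2,0,.01,.01).ravel()
p=ray(s,v[2:]-15*v[:2],.076,E);q=ray(s,v[2:]+15*v[:2],.076,E); print(np.degrees(np.arctan2(*(p-q)[1::-1])))
print(manip.sign_off())
E
```

```text
119
-4.7418607061973805
the job is handed in; nothing more can be done
None
```

I pushed the dial four clicks clockwise with the closed fingertip, then pressed the green button fully down and let it come up. The job is handed in at about t = 16 s of the 67 s allowed, and no verdict was reported.

**Dial:** The pointer went from about 90° to −5.5° in world axes. That is 95.6° of turn, against 96° for four clicks. A check after lifting away read −4.7°.

**Button:** The top sat about 5 mm lower under an 18.8 N press, with the surrounding ring lower still. After release it was up again at 72 mm.

**Flask and surroundings:** The before-and-after overhead pictures differ only at the knob and the arm. The robot was clear of everything at the end.

**What disagreed or went less well:**
- **Fingertip position:** The closed fingertip sat about 40 to 43 mm behind the stated TCP. A first push at the stated height touched nothing, so I lowered the arm by that amount. The later contacts agreed with the shorter tip.
- **Push force:** The wrist force while pushing peaked at about 12 N, under the 15 N limit. That is well above the 3 to 5 N needed, because I kept pressing briefly after the fourth click had already snapped in.

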